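Hold the seal press on the gift box

TASK

Take the seal press (the upright hand press with the small round spring foot, standing in the round wooden stand) out of its stand and press it gently on the round paper seal on the sloping gift box so that the glue can take: the foot wholly on the round seal, the press square to the slanted lid, the spring foot pushed about half-way in and never banged down. Leave the hand stamp and the other goods where they are, and finish while still holding the press there in the gripper, without letting go.

Things in the scene. Friction and masses are not known exactly. Their poses are not given: they have to be found in the camera images.
- press_center (a point): Centre of the upright seal press, 75 mm above its foot's face; z axis up the press. Heights over the released foot's face: steel sleeve 32 mm wide 20-50, collar 52 mm wide 50-62, dark wooden handle 26 x 26 mm square 62-136 (faces along x and y; grip about 38 mm above this centre), knob 37 mm wide to 150. The collar rests on the stand, foot 2 mm above the table. 0.17 kg.
- foot_tip (a point): Centre of the contact face of the round rubber-faced spring foot, 24 mm across; z axis up the press. 75 mm below press_center when the foot is released; it moves up the press as the foot is pushed in.
- press_foot (a joint): How far the spring foot is pushed into the press: 0 m released, 0.014 m at its stop; half-way is 0.007. The spring takes 0.5 N per mm.
- press_stand: Fixed round wooden stand, a ring 68 mm across and 52 mm high with an upright through-hole of 37 mm that holds the seal press; origin at the centre of its underside. Lift the press straight up by at least 55 mm to clear it.
- gift_box: Patterned gift box, closed, 100 x 130 x 60 mm along its x, y, z axes, fixed on a small wooden easel (base about 150 x 150 mm) that slopes it by 20 degrees toward its front. Origin at the centre of its underside; its z axis is the normal of the lid, its x axis points away from the robot up the slope.
- seal_mark (a point): Centre of the round scalloped brown-paper seal, 45 mm across and flat, on the lid face of the gift box (40 mm to +y and 24 mm to -x of the middle of the lid, which is 60 mm up the box's z); axes as the gift box, z normal to the lid. At the other end of the lid is a square one of 34 mm, which is not wanted.
- block_stamp: Loose hand stamp with a rectangular foot 30 x 66 mm and a turned handle, 78 mm high; not wanted. Origin at the centre of its underside. It may stand on either side of the press.
- floral_tin: Loose floral tin 62 x 118 x 82 mm, a bystander; origin at the centre of its underside.
- balm_box: Loose small flat carton 50 x 50 x 22 mm on the table behind the easel, a bystander; origin at the centre of its underside.
- round_tin: Loose flat round tin, 74 mm across and 32 mm high, a bystander; origin at the centre of its underside.
- mist_bottle: Loose small glass bottle lying on its side, 72 x 27 x 26 mm, a bystander; origin under its middle.
There are look-alikes about, which are no part of the job. Leave any blue look-alike of the part that bears press_center alone.

How it is judged:
By the outcome, as a careful person would: the job done as asked, in the order asked, and still so for the second after the job is handed in, while the arm keeps its last pose, push and grip.
It also fails if it takes over 38 s, if anything falls off the work surface, if the arm or the gripper's body presses on something with over 40 N, if the wrist force passes 120 N, or if a joint passes its speed limit or range.

ROBOT

A 6-joint arm with a two-finger parallel gripper is mounted at the origin on a cart in front of the work surface, level with it; the furniture and walls round the work are solid. World frame = base frame: x ahead of the robot, y to its left, z up, the work surface at z = 0. Lengths are in mm, angles in rad, forces in N, time in s.
With the tool pointing down it reaches from about 300 to 775 mm from the base axis. Payload 14.6 kg.
Tool frame: the origin (TCP) lies at the very end of the fingers, on their centre line; the grasp point (between the pads) lies 19 mm behind it; z points along the fingers, y is the line along which they close (so a half turn about z gives the same grasp; the last joint's range is limited). The gripper opens to 94 mm and grips with 3 to 60 N. Pads are 16 mm wide; open, the fingers measure 119 mm over their backs; the gripper's body (75 mm by 177 mm) begins 78 mm behind the grasp point.
Start: joints at [1.047, 0.3, 1.521, -0, 1.321, -0.067], TCP at [242.589, 493.599, 205.446] pointing down, gripper open.
Joint ranges: [-3.03, 3.03], [-0.79, 2.21], [0.23, 2.52], [-1.04, 4.18], [0, 3.07], [-2.55, 2.55]. Speed limits (rad/s): [2.22, 2.22, 2.57, 3.14, 3.14, 3.14].

INTERFACE

Orientations are given as [roll, pitch, yaw] about the fixed x, y, z axes, in that order (R = Rz(yaw) Ry(pitch) Rx(roll)).
In Python, from cell import manip, optics gives the robot as it stands.
- The arm moves only by the shell command python3 -m crank 'ROWS' [FORCE]. ROWS is JSON, a list of rows, each a list of 7 numbers: the opening in per cent of the stroke, from 0 (shut) to 100 (fully open), then the shift along the tool's x, y, z in mm, then the turn, a rotation vector about the tool's x, y, z in rad. A call has 1 to 10 rows; each row is the pose to reach, as a shift and turn from the pose commanded when the call began, along the tool's axes at that moment; what a row does not reach only later rows make up. A row lasts 1/10 s, in which the tool goes at most 50 mm and 8.59 degrees, less where a joint would pass 70% of its speed; a pose out of reach is approached as far as the arm can. A call with a gripper value outside its range is refused whole. The fingers move at their own pace and stop on an object; FORCE is the grip in N (left out, the last holds). Time passes only in rows, so rows that repeat a pose let the fingers close. It gives the time, the measured TCP pose, the force, the opening and the grip force at its end, in the units of the state.
- manip.read_state(): the state, without advancing time (a new reading comes with each control period).
- optics.camera(name): name is "scene" or "side" or "wrist"; returns (picture, depth): 420x560x3 uint8, red, green, blue; 420x560 float32, mm along the optical axis (not along the pixel's ray), 0 where there is no reading.
- optics.calibration(name): a dict with "camera_matrix" (3x3 intrinsics, pixels), "k1" (the pictures are not rectified: a ray, as slopes to the right and down, at radius r is drawn at 1 + k1 r^2 times it, then the intrinsics apply), "R" (3x3) and "t" (3): a world point X has camera coordinates R X + t. Camera axes: x right, y down, z forward; pixel columns grow to the right and rows downward; lengths in mm; the calibration is good to about 2 mm. A picture is of the moment at which its call begins: read the wrist's pose just before it. calibration takes no time and is no camera call; for the wrist camera it gives the pose at the moment of the call.
- manip.sign_off(): hands the job in; it is judged then, once.
The state is a dict: "clock": time; "joints": joint angles; "qd": joint speeds; "effort": joint torques, N m; "eef_pos": TCP position; "eef_rot": TCP orientation; "wrist_force": force on the tool from outside, world axes, zero at the start; "moment": the same for the moment, N m; "finger_gap": finger opening in mm; "finger_force": force on a finger pad.
Only numpy, scipy, OpenCV 4.12 (cv2) and the standard library are available. Lean on these libraries where they do the work, as an engineer would, in place of code of your own. Each camera call takes 0.05 s, during which the arm holds its last target. There are 200 camera calls.

## Working session

There is one attempt and no reset: what is moved stays moved. The work goes in short steps, Python scripts to look and compute and a shell command to move; the robot and the scene stay as the last step left them, time stands still between calls to the robot, and variables do not carry over. Pictures are saved under pics/ and viewed, at most 15 in all, crops included, and the job is handed in when it is done.

```bash
mkdir -p pics; ls
python3 - <<'E'
from cell import manip, optics
import cv2, numpy as np
for n in ("scene","side"):
    p,d=optics.camera(n); cv2.imwrite(f"pics/{n}0.png",p[:,:,::-1]); np.savez(f"{n}0.npz",p=p,d=d)
    c=optics.calibration(n); print(n,c)
print(manip.read_state())
E
```

```text
pics
scene {'camera_matrix': array([[387.76984896,   0.        , 277.46954823],
       [  0.        , 387.76984896, 206.87243661],
       [  0.        ,   0.        ,   1.        ]]), 'k1': -0.06357997369947484, 'R': array([[ 0.5263824 , -0.85023567, -0.00456905],
       [-0.63858291, -0.3917884 , -0.66235467],
       [ 0.56136747,  0.35156956, -0.74917649]]), 't': array([-220.87452755,  441.8128874 ,  558.3814859 ])}
side {'camera_matrix': array([[407.401837  ,   0.        , 274.96318059],
       [  0.        , 407.401837  , 203.72444703],
       [  0.        ,   0.        ,   1.        ]]), 'k1': -0.056630584940300877, 'R': array([[ 0.9148684 , -0.4029033 ,  0.02616771],
       [-0.13257582, -0.36099175, -0.92309729],
       [ 0.38136527,  0.84104333, -0.38367518]]), 't': array([-482.80547576,  200.50318869,  773.09577062])}
{'clock': 0.1, 'joints': array([ 1.04740733e+00,  3.00389697e-01,  1.52151742e+00, -5.33701809e-05,
        1.32072613e+00, -6.66112633e-02]), 'qd': array([-0.00077164, -0.00282978, -0.00372539, -0.00049663,  0.00024087,
        0.00011719]), 'effort': array([ 2.11484650e-03, -5.32649660e+01, -3.53284800e+01,  7.09625054e-02,
        2.34472216e-02, -7.09885126e-05]), 'eef_pos': array([242.48119147, 493.39189379, 204.95792125]), 'eef_rot': array([-3.14055093e+00, -1.76819878e-05,  2.68482814e+00]), 'wrist_force': array([-0.12825061,  0.9568842 ,  0.04816159]), 'moment': array([ 0.04275844, -0.01785031,  0.01336659]), 'finger_force': 0.0, 'finger_gap': 93.66341666020148}
```

View pics/scene0.png

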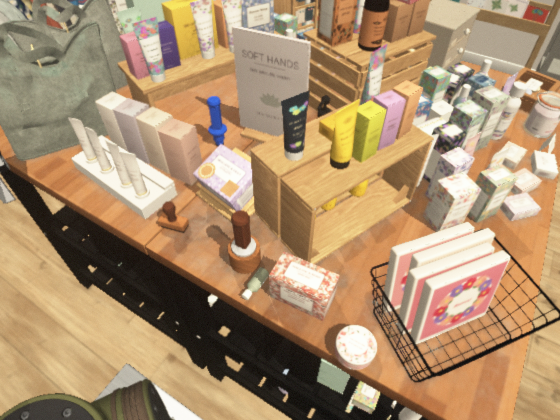

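View pics/side0.png

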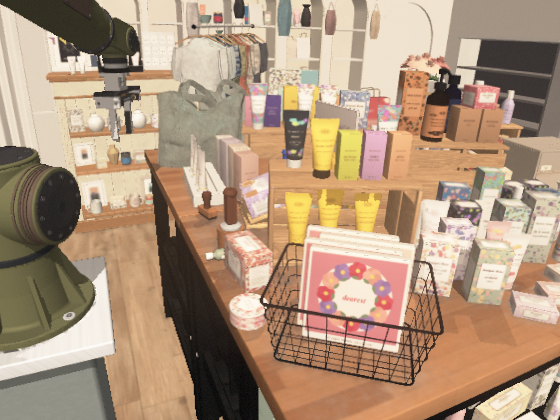

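The scene picture shows the press at about (241,230) in its stand at (245,260), the gift box at (225,180), the hand stamp at (172,217) and a blue look-alike at (217,115). In the side picture the press is at (230,207).

```bash
cat > h.py <<'E'
import numpy as np, cv2
from cell import manip, optics
def ray(c,u,v):
    K=c["camera_matrix"]; k=np.array([c["k1"],0,0,0.])
    q=cv2.undistortPoints(np.array([[[u,v]]],float),K,k)[0,0]
    return np.array([q[0],q[1],1.])
def pt(c,d,u,v,z=None):
    r=ray(c,u,v); R=np.array(c["R"]); t=np.array(c["t"])
    if z is None: return R.T@(r*d[int(v),int(u)]-t)
    o=-R.T@t; w=R.T@r; return o+w*(z-o[2])/w[2]
def proj(c,X):
    R=np.array(c["R"]);rv=cv2.Rodrigues(R)[0]
    return cv2.projectPoints(np.atleast_2d(np.array(X,float)),rv,np.array(c["t"]),c["camera_matrix"],np.array([c["k1"],0,0,0.]))[0][:,0]
E
python3 - <<'E'
from h import *
np.set_printoptions(precision=1,suppress=True)
z=np.load("scene0.npz");p,d=z["p"],z["d"]; c=optics.calibration("scene")
for n,u,v in [("knob",240,216),("handle",241,230),("stand",245,262),("box",225,180),("box2",215,195),("box3",240,165),("tblE",205,230),("stamp",169,210),("shelf",255,160),("shelftop",285,170),("shelfcorner",285,255),("tin",300,285),("tube",293,130),("blue",215,102),("yellow",150,215)]:
    print(n,pt(c,d,u,v))
cr=p[130:290,140:320][:,:,::-1]; cv2.imwrite("pics/crop1.png",cv2.resize(cr,None,fx=4.4,fy=3.7,interpolation=cv2.INTER_CUBIC) if 0 else cv2.resize(cr,None,fx=3.7,fy=3.7,interpolation=cv2.INTER_CUBIC))
E
```

```text
knob [445.4  97.8 153.9]
handle [435.6  91.2 126.4]
stand [422.   79.3  43.2]
box [552.  220.8  95.9]
box2 [542.9 251.4  37.7]
box3 [596.2 209.1 112.6]
tblE [467.4 228.    0.2]
stamp [432.5 289.1  68.6]
shelf [564.3 142.4 182.8]
shelftop [553.6  64.9 201.3]
shelfcorner [456.2   4.9  82.9]
tin [413.6 -52.8  82.9]
tube [586.1  68.2 273.6]
blue [729.5 380.2 146.4]
yellow [432.3 369.8   1.9]
```

View pics/crop1.png

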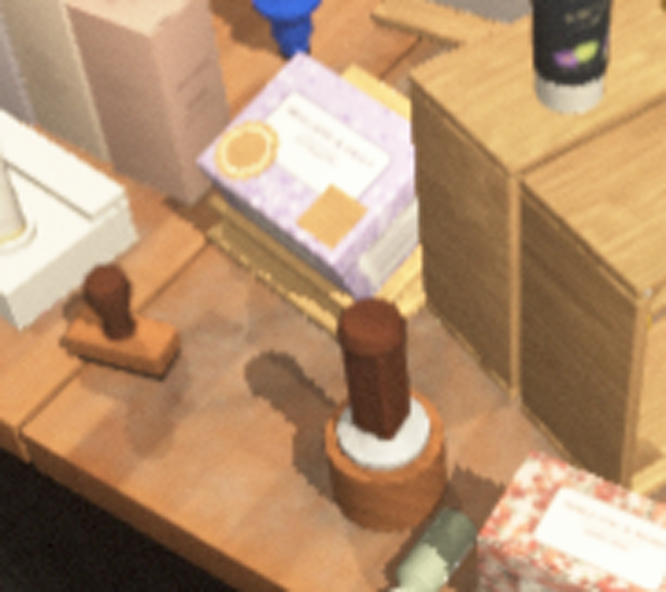

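The crop shows the round seal at crop (247,150), i.e. (206.8,170.5) full, the square one at (229.5,188), the press knob at (372,325), and the handle's near edge at (385,435).

Run:
```python
from h import *
np.set_printoptions(precision=3,suppress=True)
z=np.load("scene0.npz");p,d=z["p"],z["d"]; c=optics.calibration("scene")
# lid polygon (crop px /3.7)
poly=np.array([[300,62],[212,160],[350,275],[405,190],[408,120]])/3.7+[140,130]
m=np.zeros(d.shape,np.uint8); cv2.fillPoly(m,[poly.astype(int)],1)
P=np.array([pt(c,d,u,v) for v,u in zip(*np.nonzero(m&(d>0)))])
for _ in range(4):
    ce=P.mean(0); n=np.linalg.svd(P-ce)[2][2]; n*=np.sign(n[2]); r=(P-ce)@n; P=P[abs(r)<max(2,2*r.std())]
print("lid",ce,n,"tilt",np.degrees(np.arccos(n[2])),"yaw",np.arctan2(-n[1],-n[0]),r.std(),len(P))
def onpl(u,v):
    o=-c["R"].T@c["t"]; w=c["R"].T@ray(c,u,v); return o+w*((ce-o)@n)/(w@n)
def blob(seed):
    hsv=cv2.cvtColor(p,cv2.COLOR_RGB2HSV); print(hsv[int(seed[1]),int(seed[0])])
    mm=((hsv[:,:,0]>8)&(hsv[:,:,0]<26)&(hsv[:,:,1]>75)).astype(np.uint8)&m
    k,l,s,ct=cv2.connectedComponentsWithStats(mm)
    i=l[int(seed[1]),int(seed[0])]; print(s[i],ct[i]); return onpl(*ct[i])
A=blob((206,170)); B=blob((229,188)); print("seal",A,"square",B,np.linalg.norm(A-B), "yaw from line",np.arctan2(-(A-B)[0],(A-B)[1]))
for q in [(247,150),(331,215),(300,62),(204,160),(355,290)]: print(q,onpl(q[0]/3.7+140,q[1]/3.7+130))
# press: knob top, collar centre
for h,q in [(152,(372,320)),(64,(383,432))]: print(h,pt(c,d,q[0]/3.7+140,q[1]/3.7+130,h))
m2=np.zeros(d.shape,bool); m2[205:275,225:265]=1
Q=np.array([pt(c,d,u,v) for v,u in zip(*np.nonzero(m2&(d>0)))])
for lo,hi in [(144,160),(58,68),(70,135)]:
    S=Q[(Q[:,2]>lo)&(Q[:,2]<hi)]; print(lo,S.mean(0),S.min(0),S.max(0),len(S))
```

```text
lid [570.195 230.495 100.959] [-0.327  0.068  0.942] tilt 19.52655292458189 yaw -0.20431944638225147 1.102715487514631 1539
[ 17 123 240]
[198 163  17  15 160] [206.613 170.169]
[ 17 126 239]
[221 180  18  17 171] [229.228 187.959]
seal [557.807 278.963  93.17 ] square [539.284 199.889  92.428] 81.21782345854093 yaw from line -0.23009813064253296
(247, 150) [557.122 278.014  93.   ]
(331, 215) [539.171 199.164  92.44 ]
(300, 62) [622.711 283.101 115.411]
(204, 160) [541.192 301.288  85.794]
(355, 290) [504.083 156.984  83.291]
152 [446.155  97.344 152.   ]
64 [440.312  94.     64.   ]
144 [444.408  97.837 151.032] [429.389  82.077 144.198] [462.165 115.822 154.946] 231
58 [444.904  95.938  61.669] [421.974  74.519  58.113] [558.56  183.017  67.897] 229
70 [440.069  94.314 103.034] [432.714  85.978  70.197] [553.325 117.445 134.456] 325
```

```bash
cat >> h.py <<'E'
from scipy.spatial.transform import Rotation as Ro
def tool():
    s=manip.read_state(); return Ro.from_euler("xyz",s["eef_rot"]).as_matrix(), s["eef_pos"], s
E
python3 - <<'E'
from h import *
np.set_printoptions(precision=3,suppress=True)
T,p,s=tool(); c=optics.calibration("wrist"); print(T); o=-c["R"].T@c["t"]
print("cam in tool",T.T@(o-p), "axes",T.T@c["R"].T, c["camera_matrix"][0])
for tgt in ([446,97,250],[446,97,96]): print(T.T@(np.array(tgt)-p))
E
```

```text
[[-0.897  0.441 -0.   ]
 [ 0.441  0.897 -0.001]
 [ 0.    -0.001 -1.   ]]
cam in tool [  70.483    0.592 -179.452] axes [[-0.001 -0.969 -0.247]
 [ 1.    -0.001 -0.   ]
 [ 0.    -0.247  0.969]] [354.56    0.    279.537]
[-357.481 -266.041  -44.771]
[-357.484 -265.881  109.229]
```

```bash
python3 -m crank '[[100,-40,-30,-45,0,0,0],[100,-80,-60,-45,0,0,0],[100,-120,-90,-45,0,0,0],[100,-160,-120,-45,0,0,0],[100,-200,-150,-45,0,0,0],[100,-240,-180,-45,0,0,0],[100,-280,-210,-45,0,0,0],[100,-320,-240,-45,0,0,0],[100,-357,-266,-45,0,0,0],[100,-357,-266,-45,0,0,0]]' 20; python3 -m crank '[[100,0,0,0,0,0,0],[100,0,0,0,0,0,0],[100,0,0,0,0,0,0]]'
python3 - <<'E'
from h import *
c=optics.calibration("wrist"); p,d=optics.camera("wrist"); np.savez("w1.npz",p=p,d=d,**c); cv2.imwrite("pics/w1.png",p[:,:,::-1])
T,pp,s=tool(); print(pp,s["eef_rot"],s["clock"])
E
```

```text
clock: 1.1
eef_pos: [446.9, 93.7, 250.1]
eef_rot: [-3.141, -0.0, 2.681]
wrist_force: [-0.2, 0.7, -0.2]
finger_gap: 94.1
finger_force: 0.0
clock: 1.4
eef_pos: [445.2, 98.7, 250.5]
eef_rot: [3.141, -0.0, 2.687]
wrist_force: [-0.7, 0.0, -0.0]
finger_gap: 93.9
finger_force: 0.0
[445.19979983  98.6209006  250.48854379] [ 3.14150830e+00 -2.39131207e-05  2.68677647e+00] 1.45
```

View pics/w1.png

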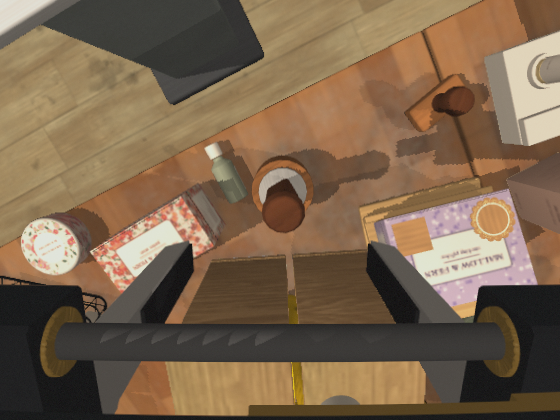

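The wrist view shows the press with its knob at (284,207), stand at (282,187), and the round seal at (493,219). The handle appears to show a corner, so I'll zoom in and measure.

Run:
```python
from h import *
np.set_printoptions(precision=3,suppress=True)
z=np.load("w1.npz"); p,d=z["p"],z["d"]; c={k:z[k] for k in("camera_matrix","R","t")}; c["k1"]=float(z["k1"])
cv2.imwrite("pics/w1c.png",cv2.resize(p[145:245,235:335][:,:,::-1],None,fx=6,fy=6,interpolation=cv2.INTER_CUBIC))
hsv=cv2.cvtColor(p,cv2.COLOR_RGB2HSV)
Q=lambda u0,u1,v0,v1:np.array([np.r_[pt(c,d,u,v),u,v] for v in range(v0,v1) for u in range(u0,u1) if d[v,u]>0])
S=Q(240,330,150,240); K=S[(S[:,2]>143)&(S[:,2]<160)]
uv=K[:,3:].astype(np.float32); ce,r=cv2.minEnclosingCircle(uv); print("knob top z",np.percentile(K[:,2],[5,50,95]),K[:,3:].mean(0),ce,r)
K2=K[K[:,2]>149]; print("knob mean",K2[:,:3].mean(0)); print("via circle",pt(c,d,*K2[:,3:].mean(0),152))
C=S[(S[:,2]>61)&(S[:,2]<67)];print("collar z",np.median(C[:,2]),len(C))
H=S[(S[:,2]>75)&(S[:,2]<132)]; print("handle",len(H))
# lid
L=Q(385,525,195,310); m=(hsv[L[:,4].astype(int),L[:,3].astype(int),2]>90); L=L[m&(L[:,2]>70)&(L[:,2]<135)]; P=L[:,:3]
for _ in range(5):
    g=P.mean(0); n=np.linalg.svd(P-g,full_matrices=False)[2][2]; n*=np.sign(n[2]); e=(P-g)@n; P=P[abs(e)<max(1.5,2*e.std())]
print("lid",g,n,np.degrees(np.arccos(n[2])),"yaw",np.arctan2(-n[1],-n[0]),len(P))
def onpl(u,v):
    o=-c["R"].T@c["t"]; w=c["R"].T@ray(c,u,v); return o+w*((g-o)@n)/(w@n)
mm=((hsv[:,:,0]>8)&(hsv[:,:,0]<26)&(hsv[:,:,1]>75)).astype(np.uint8)
mm[:,:465]*=1; 
lid=np.zeros_like(mm); pts=L[:,3:5].astype(int); lid[pts[:,1],pts[:,0]]=1; mm&=cv2.dilate(lid,np.ones((3,3)))
cs=cv2.findContours(mm,cv2.RETR_EXTERNAL,cv2.CHAIN_APPROX_NONE)[0]
for k in cs:
    if cv2.contourArea(k)>300:
        M=cv2.moments(k); u,v=M["m10"]/M["m00"],M["m01"]/M["m00"]; W=np.array([onpl(*q[0]) for q in k]); 
        print("blob",u,v,cv2.contourArea(k),onpl(u,v),"ext",np.ptp(W,0))
```

```text
knob top z [145.828 151.699 153.028] [282.982 210.966] (283.0243835449219, 211.0) 21.563400268554688
knob mean [448.158 100.805 151.789]
via circle [448.063 100.849 152.   ]
collar z 62.56690615924017 353
handle 238
lid [570.143 241.3    99.197] [-0.33   0.068  0.942] 19.6817656574608 yaw -0.20240210053916916 9786
blob 411.9694609864101 236.57398076042145 1091.5 [541.913 200.281  92.255] ext [37.127 38.486 11.478]
blob 492.28389928389925 218.85343035343035 1443.0 [560.238 280.035  92.941] ext [41.538 43.923 15.081]
```

View pics/w1c.png

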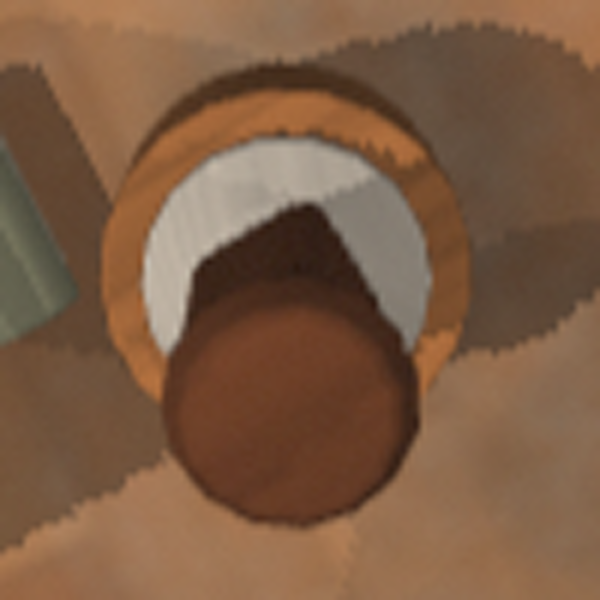

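The handle's base shows corners at crop (195,268) and (312,205), with the other base edge running to (375,295). These go onto the plane z=64.

Run:
```python
from h import *
np.set_printoptions(precision=3,suppress=True)
z=np.load("w1.npz"); d=z["d"]; c={k:z[k] for k in("camera_matrix","R","t")}; c["k1"]=float(z["k1"])
A,B,C=[pt(c,d,235+u/6,145+v/6,64)[:2] for u,v in((195,268),(312,205),(375,295))]
ang=lambda v:np.degrees(np.arctan2(v[1],v[0]))
print(A,B,C,np.linalg.norm(A-B),np.linalg.norm(C-B),"dir AB",ang(B-A),"BC",ang(C-B))
cc=[pt(c,d,235+u/6,145+v/6,64) for u,v in((143,280),(432,280),(287,135))]; print("collar",cc)
T,pp,s=tool(); print("tool y dir",ang(T[:2,1]),pp)
```

```text
[439.512  87.849] [438.506 111.063] [457.711 114.048] 23.235146144521572 19.436278962827135 dir AB 92.48275192627051 BC 8.834903925165031
collar [array([437.413,  78.716,  64.   ]), array([459.683, 124.165,  64.   ]), array([425.654, 112.498,  64.   ])]
tool y dir 63.9409523379746 [445.2    98.621 250.489]
```

Run:
```python
from h import *
np.set_printoptions(precision=1,suppress=True)
z=np.load("scene0.npz");p,d=z["p"],z["d"]; c=optics.calibration("scene")
P=np.array([pt(c,d,u,v) for v in range(100,270) for u in range(245,440) if d[v,u]>0])
n=np.array([.785,-.62])
H=P[(P[:,2]>150)&(P[:,2]<215)&(P[:,0]<640)]
t=P[(P[:,2]>185)&(P[:,2]<212)]; print("top z",np.percentile(t[:,2],[5,50,95]))
for lo in range(-60,180,20):
    S=H[(H[:,1]>lo)&(H[:,1]<lo+20)]
    if len(S)>5: i=S[:,0].argsort()[:6]; print(lo,len(S),np.median(S[i],0),S[i][0])
for q in [(255,158),(287,178),(287,200),(287,250),(268,230),(340,215),(425,140)]: print(q,pt(c,d,*q))
```

```text
top z [193.3 200.3 203.5]
-60 374 [536.1 -40.8 199.3] [534.6 -40.7 199.7]
-40 668 [496.7 -23.9 183.7] [495.5 -25.  201.2]
-20 640 [498.7 -19.3 183.9] [498.5 -19.1 175.5]
0 614 [506.6   1.2 174.8] [506.1   0.1 184.1]
20 554 [514.9  21.3 167.4] [513.9  20.8 161.8]
40 531 [523.3  41.7 163.4] [522.7  41.2 150.1]
60 386 [531.1  60.2 183.5] [531.   60.  163.3]
80 333 [445.4  85.6 151.3] [442.3  84.6 150.7]
100 344 [546.8 100.5 159.2] [546.7 100.5 150.7]
120 328 [555.2 121.2 180.6] [554.7 121.9 172.7]
140 182 [563.1 140.4 181.7] [562.6 140.  160.3]
(255, 158) [564.7 142.4 187.9]
(287, 178) [538.8  51.6 199.1]
(287, 200) [523.1  41.6 158.1]
(287, 250) [518.2  36.1   1.4]
(268, 230) [545.  103.5  -0.8]
(340, 215) [664.7 -22.3  10.3]
(425, 140) [ 789.8 -136.3  198.3]
```

Shelf clearance with the tool's y axis at about 95° is fine (about 19 mm). I'll rotate and shift over the press.

```bash
python3 -m crank '[[100,-1,2,0,0,0,-0.14],[100,-1.6,3.6,0,0,0,-0.28],[100,-1.6,3.6,0,0,0,-0.42],[100,-1.6,3.6,0,0,0,-0.535],[100,-1.6,3.6,0,0,0,-0.535],[100,-1.6,3.6,0,0,0,-0.535],[100,-1.6,3.6,0,0,0,-0.535]]'
python3 - <<'E'
from h import *
np.set_printoptions(precision=2,suppress=True)
T,pp,s=tool(); c=optics.calibration("wrist"); p,d=optics.camera("wrist"); print(pp,s["joints"],np.degrees(np.arctan2(T[1,1],T[0,1])))
S=np.array([np.r_[pt(c,d,u,v),u,v] for v in range(140,250) for u in range(230,340) if d[v,u]>0])
K=S[S[:,2]>149.5]; print("knob",K[:,:3].mean(0),len(K)); kx=K[:,:3].mean(0)
print("knob px",K[:,3:].mean(0),"z152",pt(c,d,*K[:,3:].mean(0),152))
print("shift tool",T.T@(np.array([kx[0],kx[1],97])-pp))
cv2.imwrite("pics/w2c.png",cv2.resize(p[120:260,210:350][:,:,::-1],None,fx=4,fy=4,interpolation=cv2.INTER_CUBIC))
E
```

```text
clock: 2.15
eef_pos: [448.6, 100.3, 250.5]
eef_rot: [3.142, 0.0, -3.065]
wrist_force: [0.4, -0.8, 1.0]
finger_gap: 93.9
finger_force: 0.0
[448.55 100.3  250.47] [ 0.14  0.06  1.7   0.    1.38 -1.51] 94.36257772900484
knob [448.24 100.26 151.92] 1154
knob px [279.66 209.92] z152 [448.17 100.25 152.  ]
shift tool [  0.32  -0.02 153.47]
```

View pics/w2c.png

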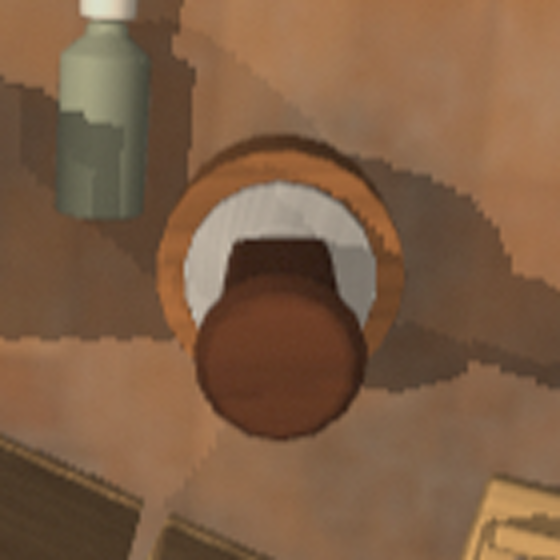

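The handle's front edge (232,240)–(325,238) is level in the picture, so the yaw is aligned and the knob is centred. Now down and grip.

```bash
python3 -m crank '[[100,0,0,35,0,0,0],[100,0,0,70,0,0,0],[100,0,0,105,0,0,0],[100,0,0,130,0,0,0],[100,0,0,145,0,0,0],[100,0,0,153.5,0,0,0],[100,0,0,153.5,0,0,0],[100,0,0,153.5,0,0,0],[100,0,0,153.5,0,0,0]]' && python3 -m crank '[[30,0,0,0,0,0,0],[30,0,0,0,0,0,0],[30,0,0,0,0,0,0],[30,0,0,0,0,0,0],[20,0,0,0,0,0,0],[10,0,0,0,0,0,0],[0,0,0,0,0,0,0],[0,0,0,0,0,0,0],[0,0,0,0,0,0,0],[0,0,0,0,0,0,0]]' 35
```

```text
clock: 3.1
eef_pos: [449.2, 100.0, 97.9]
eef_rot: [3.142, 0.002, -3.064]
wrist_force: [0.5, 0.0, -0.4]
finger_gap: 94.0
finger_force: 0.0
clock: 4.1
eef_pos: [448.7, 100.0, 97.0]
eef_rot: [3.141, 0.0, -3.063]
wrist_force: [-0.1, 0.4, 0.3]
finger_gap: 34.2
finger_force: 35.0
```

```bash
python3 -m crank '[[0,0,0,0,0,0,0],[0,0,0,0,0,0,0],[0,0,0,0,0,0,0],[0,0,0,0,0,0,0]]'
```

```text
clock: 4.5
eef_pos: [448.7, 99.9, 97.0]
eef_rot: [3.142, 0.0, -3.063]
wrist_force: [0.5, 1.1, -0.5]
finger_gap: 33.9
finger_force: 35.0
```

Run:
```python
from h import *
p,d=optics.camera("wrist"); cv2.imwrite("pics/w3.png",cv2.resize(p[150:400,130:430][:,:,::-1],None,fx=2.4,fy=2.4,interpolation=cv2.INTER_CUBIC))
```

```text
(no output)
```

View pics/w3.png

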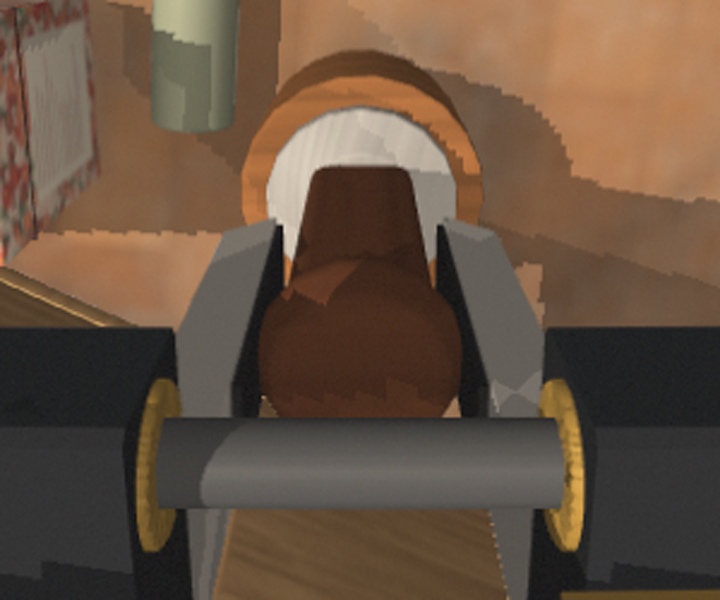

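The picture shows the pads reaching up to the knob (at (360,340)), so they grip its lower rim rather than the handle faces. I'll open, go 9 mm lower and grip again.

```bash
python3 -m crank '[[60,0,0,0,0,0,0],[60,0,0,0,0,0,0],[60,0,0,0,0,0,0],[60,0,0,4,0,0,0],[60,0,0,9,0,0,0],[60,0,0,9,0,0,0],[0,0,0,9,0,0,0],[0,0,0,9,0,0,0],[0,0,0,9,0,0,0],[0,0,0,9,0,0,0]]' 35; python3 -m crank '[[0,0,0,0,0,0,0],[0,0,0,0,0,0,0]]'
```

```text
clock: 5.55
eef_pos: [448.8, 100.0, 88.1]
eef_rot: [3.141, 0.0, -3.063]
wrist_force: [-0.1, 1.3, 1.0]
finger_gap: 34.4
finger_force: 35.0
clock: 5.75
eef_pos: [448.8, 100.0, 88.1]
eef_rot: [3.141, 0.0, -3.063]
wrist_force: [-0.2, 0.3, 1.7]
finger_gap: 34.1
finger_force: 35.0
```

Run:
```python
from h import *
np.set_printoptions(precision=1,suppress=True)
T,pp,s=tool(); c=optics.calibration("wrist"); p,d=optics.camera("wrist"); np.savez("w4.npz",p=p,d=d)
S=[]
for v in range(150,345,1):
    for u in range(180,380):
        if d[v,u]>0:
            q=T.T@(pt(c,d,u,v)-pp); S.append(np.r_[q,u,v])
S=np.array(S)
# tool z: 0 = tip, negative = back
for zc in range(-80,25,6):
    A=S[(abs(S[:,2]-zc)<3)&(abs(S[:,1])<45)]
    h=np.histogram(A[:,1],bins=np.arange(-44,46,4))[0]; print(zc,h)
```

```text
-80 [ 0  0  0  0  4 66 28  0  0  0  0  0  0  0  0 31 67  1  0  0  0  0]
-74 [  0   0   0   0  35 122  72   0   0   0   0   0   0   0   0  79 113  31
   0   0   0   0]
-68 [  0   0   0   0  67  94 164   7  13  26  35  40  37  21   5 168  98  63
   0   0   0   0]
-62 [  0   0   0   6  81  85 161 313 457 508 523 524 506 441 308 160  86  84
   4   0   0   0]
-56 [  0   0   0  21  79  74 114  73  77  71  81  80  83  74  77 107  69  74
  22   0   0   0]
-50 [ 0  0  0 22 67 66 67  0 14  4  3  3  1 18  1 78 70 69 15  0  0  0]
-44 [ 0  0  0 25 60 60 66 10 53 34 14 16 38 46  8 74 58 59 22  0  0  0]
-38 [ 0  0  0 17 50 51 64  6 46 50 48 51 51 47  7 65 52 49 15  0  0  0]
-32 [ 0  0  0 12 45 50 66  7 41 43 45 44 45 38  8 64 46 49  9  0  0  0]
-26 [ 0  0  0 11 41 41 59  5 39 42 40 44 41 39  4 64 41 45 10  0  0  0]
-20 [ 0  0  0 13 40 36 63  4 36 39 35 39 34 34  6 64 41 35  9  0  0  0]
-14 [ 0  0  0  7 31 36 62  4 27 35 29 31 34 32  5 66 33 35  8  0  0  0]
-8 [ 0  0  0  4 25 30 62  4 30 26 33 29 28 22  4 55 30 25  3  0  0  0]
-2 [ 0  0  0  0  1 15 40  2 25 27 25 28 28 25  5 46 15  0  0  0  0  0]
4 [ 0  0  0  0  0  0  0  3 21 26 23 24 23 26  4  0  0  0  0  0  0  0]
10 [ 0  0  0  0  0  0  0  2 22 22 24 24 27 20  3  0  0  0  0  0  0  0]
16 [ 0  0  0  0  0  0  0  3 17 19 18 20 20 22  5  0  0  0  0  0  0  0]
22 [ 0  0  0  0  0  0 18 47 29 45 58 61 47 26 67 39  0  0  0  0  0  0]
```

Depth in the tool frame shows flat fingers blocked by the knob (±17 mm against the handle's ±13 mm), so a vertical grip cannot reach the handle. I'll come in leaning 45° toward the robot, so that the fingers cross the handle under the knob.

```bash
python3 -m crank '[[100,0,0,0,0,0,0],[100,0,0,0,0,0,0],[100,0,0,-25,0,0,0],[100,0,0,-60,0,0,0],[100,0,0,-95,0,0,0],[100,25,0,-110,0,-0.13,0],[100,50,0,-110,0,-0.26,0],[100,50,0,-110,0,-0.39,0],[100,50,0,-110,0,-0.52,0],[100,50,0,-100,0,-0.65,0]]' && python3 -m crank '[[100,0,0,0,0,-0.07,0],[100,0,0,0,0,-0.135,0],[100,0,0,0,0,-0.135,0],[100,0,0,0,0,-0.135,0]]'
python3 - <<'E'
from h import *
np.set_printoptions(precision=3,suppress=True)
T,pp,s=tool(); print(T,s["joints"]); z=T[:,2]
g=np.array([448.4,100.2,105.])+19*z
print("shift to grasp", T.T@(g-pp), "to 90 back",T.T@(g-90*z-pp))
E
```

```text
clock: 6.8
eef_pos: [399.2, 96.2, 189.6]
eef_rot: [3.141, 0.659, -3.063]
wrist_force: [1.3, 1.0, -0.8]
finger_gap: 94.0
finger_force: 0.0
clock: 7.2
eef_pos: [399.0, 96.0, 188.2]
eef_rot: [-3.141, 0.784, -3.063]
wrist_force: [-0.3, -0.1, 1.1]
finger_gap: 94.0
finger_force: 0.0
[[-0.706 -0.078  0.704]
 [-0.055  0.997  0.055]
 [-0.706 -0.    -0.708]] [ 0.207 -0.396  2.42  -0.268  0.35  -1.227]
shift to grasp [ 23.61    0.333 112.978] to 90 back [23.61   0.333 22.978]
```

```bash
python3 -m crank '[[100,23.5,0.3,10,0,0,0],[100,23.5,0.3,40,0,0,0],[100,23.5,0.3,70,0,0,0],[100,23.5,0.3,95,0,0,0],[100,23.5,0.3,108,0,0,0],[100,23.5,0.3,113,0,0,0],[100,23.5,0.3,113,0,0,0],[0,23.5,0.3,113,0,0,0],[0,23.5,0.3,113,0,0,0],[0,23.5,0.3,113,0,0,0]]' 35 && python3 -m crank '[[0,0,0,0,0,0,0],[0,0,0,0,0,0,0],[0,0,0,0,0,0,0],[0,0,0,0,0,0,0],[0,0,0,0,0,0,0],[0,0,0,0,0,0,0]]' 35
python3 - <<'E'
from h import *
np.set_printoptions(precision=3,suppress=True)
T,pp,s=tool(); print(s["joints"],T.T@np.array([0,0,1]),"grasp",pp-19*T[:,2])
E
```

```text
clock: 8.2
eef_pos: [462.2, 96.0, 106.5]
eef_rot: [3.133, 0.767, -3.062]
wrist_force: [0.2, 0.8, -0.5]
finger_gap: 73.7
finger_force: 0.0
clock: 8.8
eef_pos: [462.3, 96.3, 105.8]
eef_rot: [3.131, 0.766, -3.063]
wrist_force: [-1.0, 16.1, -3.8]
finger_gap: 26.2
finger_force: 38.4
[ 0.15  -0.01   2.364 -1.04   0.045 -0.479] [-0.693  0.008 -0.721] grasp [449.168  95.034 119.499]
```

The pads now close on the handle (26.2 mm), but joint 4 hit its limit near a singularity and the tool missed its pose. I'll plan a sideways lean of about 30° instead, body toward +y. First I'll check the heights around there.

```bash
python3 - <<'E'
from h import *
np.set_printoptions(precision=0,suppress=True,linewidth=150)
z=np.load("scene0.npz");d=z["d"]; c=optics.calibration("scene")
G=np.zeros((10,10))
for v in range(60,300):
    for u in range(60,330):
        if d[v,u]>0:
            q=pt(c,d,u,v); i,j=int((q[0]-350)//40),int((q[1]-120)//40)
            if 0<=i<10 and 0<=j<10: G[i,j]=max(G[i,j],q[2])
print("cols y from 120 step40");
for i in range(10): print(350+40*i,G[i])
E
python3 -m crank '[[100,0,0,0,0,0,0],[100,0,0,0,0,0,0],[100,0,0,-5,0,0,0],[100,0,0,-20,0,0,0],[100,0,0,-50,0,0,0],[100,0,0,-80,0,0,0],[100,0,0,-110,0,0,0],[100,-30,0,-130,0,0.13,0],[100,-60,0,-130,0,0.26,0],[100,-60,0,-130,0,0.39,0]]'
```

```text
cols y from 120 step40
350 [4. 4. 4. 4. 4. 3. 4. 3. 5. 5.]
390 [54.  4.  4. 26. 78. 28. 43. 42. 40. 40.]
430 [ 62.   3.   4.  29.  79.  29. 169. 170. 170. 165.]
470 [ 1.  4.  4.  4.  4. 38. 53. 52. 52. 38.]
510 [  4. 101.  98.  95.  92.  52.  53.  53.  53.  52.]
550 [203. 182. 110. 108. 104. 152. 153. 157. 157. 160.]
590 [203. 119. 121. 120. 116. 153. 153. 157. 157. 196.]
630 [201.   0.  73.  73.  69.   0.   2.   0.   0. 258.]
670 [  0.   0.   0.  74.  72.   0.  57.   3.   1. 255.]
710 [  0.   0.   0.  23.   4.   3. 152. 151. 197. 198.]
clock: 9.8
eef_pos: [417.6, 91.2, 245.7]
eef_rot: [3.133, 0.378, -3.059]
wrist_force: [0.1, -0.6, -0.5]
finger_gap: 93.8
finger_force: 0.0
```

```bash
cat >> h.py <<'E'
def goal(R,p,n=1):
    T,pp,s=tool(); rv=Ro.from_matrix(T.T@R).as_rotvec(); sh=T.T@(np.array(p)-pp)
    print("shift",sh.round(1),"rotvec",rv.round(3),"deg",np.degrees(np.linalg.norm(rv)).round(1))
def pickR(a,th):
    a=np.radians(a);th=np.radians(th); y=np.array([np.cos(a),np.sin(a),0]); w=np.array([-np.sin(a),np.cos(a),0])
    z=-np.sin(th)*w-np.cos(th)*np.array([0,0,1.]); return np.c_[np.cross(y,z),y,z]
E
python3 - <<'E'
from h import *
R=pickR(4.4,30); g=np.array([448.4,100.2,92]); goal(R,g+R[:,2]*(19-160)); print(tool()[1:],R.T@np.array([0,0,1]))
E
```

```text
shift [-17.9  76.5  41.8] rotvec [ 0.694 -0.121  1.42 ] deg 90.9
(array([417.62120977,  91.23075999, 245.68805139]), {'clock': 9.8, 'joints': array([ 0.13640064, -0.24289934,  2.0293535 , -0.01338782,  0.97750427,
       -1.51330144]), 'qd': array([-0.06149967,  0.79046449, -0.84770037,  0.13509376,  1.47900781,
       -0.13348482]), 'effort': array([  0.3535974 , -29.5028615 , -34.1184032 ,   0.11488706,
        -3.19145992,  -0.24932865]), 'eef_pos': array([417.62120977,  91.23075999, 245.68805139]), 'eef_rot': array([ 3.1328465 ,  0.37773464, -3.05899471]), 'wrist_force': array([ 0.13208462, -0.63985178, -0.5356323 ]), 'moment': array([0.02196662, 0.1935878 , 0.02755323]), 'finger_force': 0.0, 'finger_gap': 93.81340021161962}) [-0.5        0.        -0.8660254]
```

```bash
python3 -m crank '[[100,0,0,0,0,0,0],[100,0,0,0,0,0,0],[100,0,0,0,0,0,0]]'
python3 - <<'E'
from h import *
np.set_printoptions(precision=1,suppress=True)
R=pickR(4.4,30); g=np.array([448.4,100.2,92]); goal(R,g+R[:,2]*(19-160))
c=optics.calibration("scene"); p,d=optics.camera("scene"); d0=np.load("scene0.npz")["p"]
print("press patch diff",abs(p[205:275,225:265].astype(int)-d0[205:275,225:265]).mean(), abs(p[140:215,190:250].astype(int)-d0[140:215,190:250]).mean())
E
```

```text
clock: 10.1
eef_pos: [414.8, 90.9, 240.1]
eef_rot: [3.134, 0.376, -3.059]
wrist_force: [0.0, -0.3, -0.3]
finger_gap: 94.4
finger_force: 0.0
shift [-22.7  76.8  37.4] rotvec [ 0.7 -0.1  1.4] deg 90.8
press patch diff 7.711428571428572 80.42288888888889
```

```bash
python3 -m crank '[[100,-3,8,0,0.063,-0.011,0.128],[100,-5,16,0,0.125,-0.022,0.256],[100,-8,24,2,0.188,-0.033,0.383],[100,-10,32,5,0.25,-0.044,0.511],[100,-12,40,10,0.312,-0.054,0.639],[100,-14,48,15,0.375,-0.065,0.767],[100,-16,56,20,0.437,-0.076,0.895],[100,-18,64,26,0.5,-0.087,1.022],[100,-20,70,32,0.562,-0.098,1.15],[100,-23,77,37,0.625,-0.109,1.278]]' && python3 -m crank '[[100,0,0,0,0.06,-0.01,0.13],[100,0,0,0,0.06,-0.01,0.13],[100,0,0,0,0.06,-0.01,0.13],[100,0,0,0,0.06,-0.01,0.13]]'
python3 - <<'E'
from h import *
np.set_printoptions(precision=3,suppress=True)
R=pickR(4.4,30); g=np.array([448.4,100.2,92]); goal(R,g+R[:,2]*19); print(tool()[2]["joints"])
c=optics.calibration("wrist"); p,d=optics.camera("wrist"); cv2.imwrite("pics/w5.png",p[:,:,::-1])
E
```

```text
clock: 11.15
eef_pos: [443.3, 171.2, 215.1]
eef_rot: [-3.128, 0.511, 1.829]
wrist_force: [-0.7, 0.8, 0.1]
finger_gap: 93.7
finger_force: 0.0
clock: 11.55
eef_pos: [443.6, 170.6, 215.9]
eef_rot: [-3.141, 0.52, 1.688]
wrist_force: [-0.2, 0.5, -0.8]
finger_gap: 94.2
finger_force: 0.0
shift [  0.4  -3.7 161.5] rotvec [ 0.019 -0.003  0.035] deg 2.3
[ 0.548  0.267  1.624 -0.47   1.496  0.526]
```

View pics/w5.png

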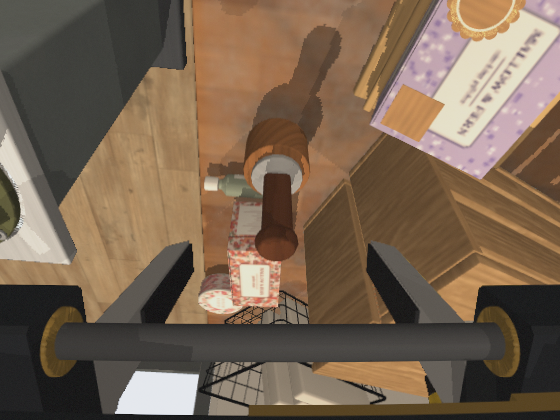

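The press still stands in its stand, at (275,200), between the open fingers. I'll approach along the tool and grip.

```bash
python3 -m crank '[[100,0,-1,30,0.019,-0.003,0.035],[100,0,-2,70,0.019,-0.003,0.035],[100,0,-3,105,0.019,-0.003,0.035],[100,0.4,-3.4,135,0.019,-0.003,0.035],[100,0.4,-3.6,153,0.019,-0.003,0.035],[100,0.4,-3.7,161.5,0.019,-0.003,0.035],[100,0.4,-3.7,161.5,0.019,-0.003,0.035],[100,0.4,-3.7,161.5,0.019,-0.003,0.035]]'
python3 - <<'E'
from h import *
np.set_printoptions(precision=3,suppress=True)
R=pickR(4.4,30); g=np.array([448.4,100.2,92]); goal(R,g+R[:,2]*19); print(tool()[2]["joints"])
E
```

```text
clock: 12.4
eef_pos: [449.5, 91.3, 76.3]
eef_rot: [3.14, 0.523, 1.644]
wrist_force: [0.1, 0.1, 0.9]
finger_gap: 93.9
finger_force: 0.0
shift [-0.1 -0.4  0.9] rotvec [-0.    -0.    -0.003] deg 0.2
[ 0.401  0.389  1.831 -0.542  1.164  0.608]
```

```bash
python3 -m crank '[[30,0,0,0,0,0,0],[30,0,0,0,0,0,0],[30,0,0,0,0,0,0],[30,0,0,0,0,0,0],[20,0,0,0,0,0,0],[10,0,0,0,0,0,0],[0,0,0,0,0,0,0],[0,0,0,0,0,0,0],[0,0,0,0,0,0,0]]' 40
```

```text
clock: 13.3
eef_pos: [449.2, 90.9, 75.4]
eef_rot: [-3.142, 0.524, 1.644]
wrist_force: [0.2, 0.0, -0.5]
finger_gap: 25.5
finger_force: 40.2
```

Gripped on the handle faces (25.5 mm). Lift straight up 100 mm.

```bash
python3 -m crank '[[0,-5,0,-8.7,0,0,0],[0,-13,0,-22.5,0,0,0],[0,-23,0,-39.8,0,0,0],[0,-33,0,-57.2,0,0,0],[0,-43,0,-74.5,0,0,0],[0,-50,0,-86.6,0,0,0],[0,-50,0,-86.6,0,0,0],[0,-50,0,-86.6,0,0,0]]'
cat >> h.py <<'E'
S=np.array([559.2,279.7,93.0])
n=np.array([-np.sin(np.radians(20))*np.cos(.21),np.sin(np.radians(20))*np.sin(.21),np.cos(np.radians(20))])
A=np.array([-.5,0,-.8660254]); F=np.array([0,0,-19.])-89.9*A   # press axis and foot in the tool frame
def presspose(h):
    T,_,_=tool(); Rt=Ro.align_vectors([n],[T@A])[0].as_matrix()@T
    goal(Rt,S+n*h-Rt@F)
E
python3 - <<'E'
from h import *
T,pp,s=tool(); print("foot now",pp+T@F,T@A,s["finger_gap"]); presspose(60)
p,d=optics.camera("scene"); cv2.imwrite("pics/s2.png",cv2.resize(p[80:300,130:350][:,:,::-1],None,fx=2.7,fy=2.7))
E
```

```text
clock: 14.1
eef_pos: [448.9, 90.9, 175.0]
eef_rot: [-3.141, 0.524, 1.644]
wrist_force: [-0.4, -0.2, -1.6]
finger_gap: 25.6
finger_force: 40.0
foot now [448.20626924 100.29883964 101.54387153] [3.47514243e-04 3.77715106e-04 9.99999865e-01] 25.649990360364715
shift [ 136.8   79.8 -130.2] rotvec [-0.291 -0.097  0.168] deg 20.0
```

View pics/s2.png

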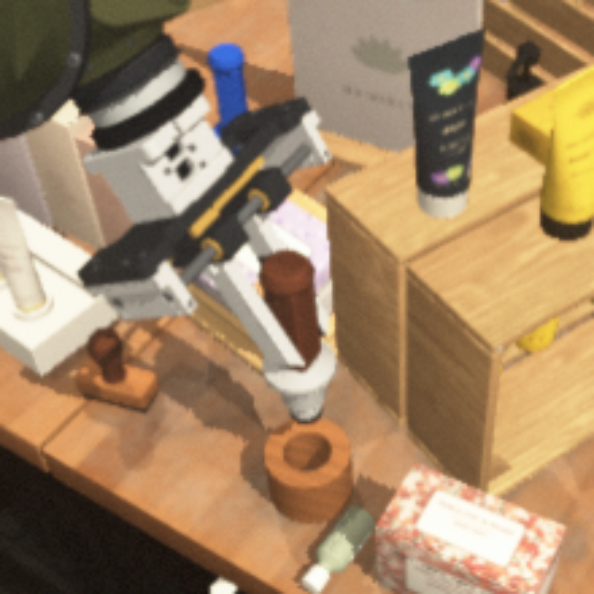

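The press is lifted clear, foot at (305,405) above the empty stand hole at (305,450). I'll move to 60 mm over the seal, tilted.

```bash
python3 -m crank '[[0,5,5,-40,0,0,0],[0,30,20,-70,-0.058,-0.02,0.034],[0,55,35,-95,-0.116,-0.039,0.067],[0,80,50,-115,-0.175,-0.058,0.1],[0,105,65,-130,-0.233,-0.078,0.134],[0,125,74,-130,-0.291,-0.097,0.168],[0,137,80,-130,-0.291,-0.097,0.168],[0,137,80,-130,-0.291,-0.097,0.168],[0,137,80,-130,-0.291,-0.097,0.168],[0,137,80,-130,-0.291,-0.097,0.168]]'
python3 - <<'E'
from h import *
np.set_printoptions(precision=2,suppress=True)
T,pp,s=tool(); print("foot",pp+T@F,"h",(pp+T@F-S)@n,T@A,n,s["finger_gap"],s["joints"]); presspose(60); presspose(15)
c=optics.calibration("wrist"); p,d=optics.camera("wrist"); np.savez("w6.npz",p=p,d=d,**c); cv2.imwrite("pics/w6.png",p[:,:,::-1])
E
```

```text
clock: 15.15
eef_pos: [515.5, 279.3, 219.6]
eef_rot: [2.736, 0.585, 1.427]
wrist_force: [-0.3, -0.8, -1.7]
finger_gap: 25.6
finger_force: 40.0
foot [539.6  283.47 149.69] h 60.09983885462515 [-0.34  0.07  0.94] [-0.33  0.07  0.94] 25.616079153709585 [ 0.73  0.47  1.4  -0.68  1.47  0.89]
shift [ 0.5 -0.5 -0.2] rotvec [ 0.  0. -0.] deg 0.0
shift [23.  -0.5 38.8] rotvec [ 0.  0. -0.] deg 0.0
```

View pics/w6.png

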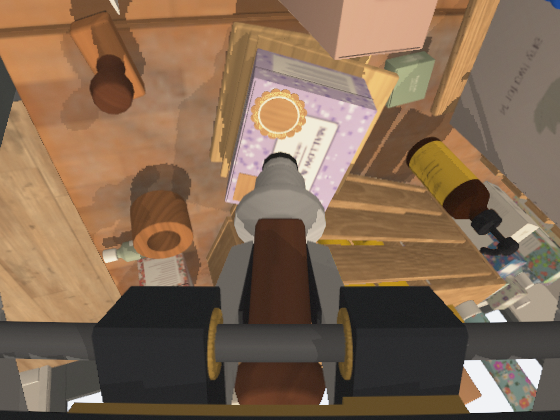

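The picture shows the seal at (279,115), the foot at (281,160), and the press straight in the pads. I'll measure both here, in the same camera.

Run:
```python
from h import *
np.set_printoptions(precision=2,suppress=True)
z=np.load("w6.npz"); p,d=z["p"],z["d"]; c={k:z[k] for k in("camera_matrix","R","t")}; c["k1"]=float(z["k1"])
hsv=cv2.cvtColor(p,cv2.COLOR_RGB2HSV)
poly=np.array([[260,72],[360,105],[315,205],[300,180],[285,148],[262,165],[248,130]])
m=np.zeros(d.shape,np.uint8); cv2.fillPoly(m,[poly],1)
P=np.array([pt(c,d,u,v) for v,u in zip(*np.nonzero(m&(d>0)))])
for _ in range(5):
    g=np.median(P,0) if _==0 else P.mean(0); nn=np.linalg.svd(P-g,full_matrices=False)[2][2]; nn*=np.sign(nn[2]); e=(P-g)@nn; P=P[abs(e)<max(1.5,2*e.std())]
print("normal",nn,"deg from n",np.degrees(np.arccos(nn@n)),e.std(),len(P), "height of lid vs S plane",(g-S)@n)
mm=((hsv[:,:,0]>8)&(hsv[:,:,0]<26)&(hsv[:,:,1]>75)).astype(np.uint8); mm[:84]=0; mm[148:]=0; mm[:,:246]=0; mm[:,312:]=0
k=max(cv2.findContours(mm,cv2.RETR_EXTERNAL,cv2.CHAIN_APPROX_NONE)[0],key=cv2.contourArea); 
o=-c["R"].T@c["t"]
def onpl(u,v): w=c["R"].T@ray(c,u,v); return o+w*((g-o)@nn)/(w@nn)
M=cv2.moments(cv2.convexHull(k)); u,v=M["m10"]/M["m00"],M["m01"]/M["m00"]; Sm=onpl(u,v)
print("seal px",u,v,cv2.boundingRect(k),Sm,"diff from S in plane",Sm-S)
T,pp,s=tool(); f=pp+T@F; f0=T@F+pp; print("foot proj",proj(c,f), "press pts",proj(c,[pp-19*T[:,2], f+62*(T@A),f+50*(T@A)]))
# collar lower/upper ring centre check: depth of points near handle axis
ring=[f+T@A*0+12*(np.cos(t)*T[:,1]+np.sin(t)*np.cross(T@A,T[:,1])) for t in np.linspace(0,6.28,12)]; print(proj(c,ring))
ring=[f+T@A*50+26*(np.cos(t)*T[:,1]+np.sin(t)*np.cross(T@A,T[:,1])) for t in np.linspace(0,6.28,12)]
im=p[:,:,::-1].copy()
for q in proj(c,ring): cv2.circle(im,tuple(np.int32(q)),1,(255,0,0),-1)
for q in proj(c,[f+12*(np.cos(t)*T[:,1]+np.sin(t)*np.cross(T@A,T[:,1])) for t in np.linspace(0,6.28,12)]): cv2.circle(im,tuple(np.int32(q)),1,(0,255,0),-1)
cv2.circle(im,(int(u),int(v)),2,(0,0,255),-1)
cv2.imwrite("pics/w6c.png",cv2.resize(im[70:270,200:370],None,fx=3,fy=3,interpolation=cv2.INTER_CUBIC))
```

```text
normal [-0.33  0.06  0.94] deg from n 0.6312293172998958 0.635328235999373 7171 height of lid vs S plane -0.20430407058541444
seal px 278.3436932849365 113.72088626739261 (251, 89, 56, 51) [559.67 281.36  93.11] diff from S in plane [0.47 1.66 0.11]
foot proj [[278.23 161.62]] press pts [[277.69 272.05]
 [277.9  229.92]
 [277.97 214.34]]
[[296.16 161.62]
 [293.58 153.6 ]
 [285.89 147.95]
 [275.55 146.7 ]
 [266.15 150.32]
 [260.85 157.46]
 [261.2  165.66]
 [266.8  172.32]
 [275.77 175.54]
 [285.46 174.46]
 [293.04 169.37]
 [296.16 161.67]]
```

View pics/w6c.png

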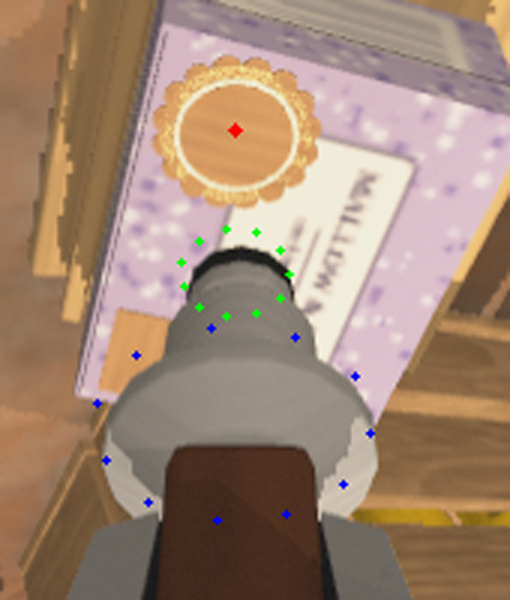

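Run:
```python
from h import *
np.set_printoptions(precision=1,suppress=True)
z=np.load("w6.npz"); p,d=z["p"],z["d"]; c={k:z[k] for k in("camera_matrix","R","t")}; c["k1"]=float(z["k1"])
T,pp,s=tool(); f=pp+T@F; a=T@A; y=T[:,1]; x=np.cross(y,a)
for u in (270,279,288):
  for v in list(range(150,222,4))+[225,240,255,280]:
    q=pt(c,d,u,v)-f; print(u,v,"h",round(q@a,1),"x",round(q@x,1),"y",round(q@y,1),p[v,u])
Q=np.array([pt(c,d,u,v)-f for v in range(145,275) for u in range(225,335) if d[v,u]>0])
h=Q@a; 
for lo,hi in((2,15),(22,45),(51,60),(66,95)):
    k=(h>lo)&(h<hi)&(abs(Q@x)<35)&(abs(Q@y)<35); B=Q[k]; print(lo,hi,len(B),"y range",np.percentile(B@y,[1,99]),"x",np.percentile(B@x,[1,99]))
```

```text
270 150 h -60.5 x 32.4 y -7.3 [211 183 194]
270 154 h -60.8 x 36.7 y -7.4 [130 115 116]
270 158 h 5.1 x -6.6 y -5.3 [32 34 29]
270 162 h 10.3 x -7.3 y -5.2 [116 109 101]
270 166 h 20.3 x -11.7 y -4.9 [120 112 104]
270 170 h 24.8 x -12.1 y -4.8 [119 112 103]
270 174 h 28.3 x -11.9 y -4.7 [122 115 105]
270 178 h 32.2 x -12.0 y -4.6 [119 112 104]
270 182 h 36.1 x -12.2 y -4.6 [123 116 106]
270 186 h 52.5 x -23.2 y -4.0 [126 118 110]
270 190 h 55.8 x -23.3 y -4.0 [146 137 126]
270 194 h 56.8 x -21.5 y -4.0 [153 143 132]
270 198 h 57.1 x -19.0 y -4.0 [150 141 129]
270 202 h 59.1 x -18.0 y -4.0 [151 142 130]
270 206 h 59.7 x -15.7 y -4.0 [149 142 130]
270 210 h 60.8 x -14.0 y -4.0 [149 142 129]
270 214 h 62.3 x -12.5 y -4.0 [144 137 124]
270 218 h 62.8 x -10.0 y -4.1 [88 76 68]
270 225 h 68.4 x -10.6 y -4.0 [74 46 32]
270 240 h 78.9 x -11.2 y -3.7 [64 40 29]
270 255 h 88.5 x -11.5 y -3.6 [66 42 29]
270 280 h 102.9 x -12.1 y -3.3 [66 40 25]
279 150 h -60.7 x 32.5 y 0.4 [241 235 218]
279 154 h 3.2 x -8.4 y 0.5 [34 33 31]
279 158 h 8.2 x -8.9 y 0.5 [126 120 109]
279 162 h 12.2 x -8.7 y 0.5 [1
[... 1185 characters left out ...]
25 116]
288 190 h 55.1 x -22.7 y 5.2 [154 144 132]
288 194 h 56.6 x -21.3 y 5.2 [157 148 135]
288 198 h 57.1 x -19.0 y 5.3 [154 145 133]
288 202 h 58.7 x -17.6 y 5.3 [155 146 134]
288 206 h 59.6 x -15.7 y 5.3 [153 145 133]
288 210 h 61.4 x -14.5 y 5.3 [154 144 132]
288 214 h 60.9 x -11.1 y 5.3 [147 138 126]
288 218 h 63.0 x -10.2 y 5.3 [90 77 69]
288 225 h 69.1 x -11.4 y 5.2 [81 50 33]
288 240 h 79.0 x -11.2 y 5.0 [81 49 35]
288 255 h 88.3 x -11.2 y 4.9 [72 45 29]
288 280 h 102.4 x -11.3 y 4.6 [72 43 28]
2 15 348 y range [-10.1  12. ] x [-9.4  0.9]
22 45 722 y range [-13.5  15.6] x [-14.   -2.7]
51 60 2480 y range [-23.5  25.3] x [-23.8  12.1]
66 95 3348 y range [-22.9  24.7] x [-13.7  -0.3]
```

Relative to the seal in the same view, the foot should go about 3.5 mm further to +y, well inside the margin. I'll correct and go down to 6 mm over the lid.

```bash
sed -i 's/^S=.*/S=np.array([558.9,283.2,92.7])/' h.py
python3 - <<'E'
from h import *
presspose(30); presspose(6)
E
```

```text
shift [18.7 -0.7 24.1] rotvec [ 0.001 -0.    -0.   ] deg 0.1
shift [30.7 -0.7 44.9] rotvec [ 0.001 -0.    -0.   ] deg 0.1
```

```bash
python3 -m crank '[[0,9,-0.7,12,0,0,0],[0,18.7,-0.7,24,0,0,0],[0,23,-0.7,31,0,0,0],[0,26,-0.7,37,0,0,0],[0,29,-0.7,42,0,0,0],[0,30.7,-0.7,45,0,0,0],[0,30.7,-0.7,45,0,0,0],[0,30.7,-0.7,45,0,0,0],[0,30.7,-0.7,45,0,0,0]]'
cat > look.py <<'E'
from h import *
import sys
np.set_printoptions(precision=2,suppress=True)
fs=[];hs=[]
for i in range(6):
    c=optics.calibration("wrist"); p,d=optics.camera("wrist"); T,pp,s=tool(); fs.append(s["wrist_force"]); hs.append((pp+T@F-S)@n)
fs=np.array(fs); print("h",np.mean(hs),"force",fs.mean(0),"along n",(fs@n).mean(),(fs@n).std(),"gap",s["finger_gap"],"tilt err",np.degrees(np.arccos((T@A)@n)),s["clock"],"lat",pp+T@F-S)
cv2.imwrite(f"pics/{sys.argv[1]}.png",cv2.resize(p[90:250,200:360][:,:,::-1],None,fx=3.5,fy=3.5,interpolation=cv2.INTER_CUBIC)); np.savez(sys.argv[1]+".npz",p=p,d=d,**c)
f=pp+T@F; a=T@A; y=T[:,1]; x=np.cross(y,a)
Q=np.array([np.r_[pt(c,d,u,v)-f,u,v] for v in range(120,190) for u in (277,279,281,283) if d[v,u]>0]); 
print(np.c_[Q[:,4],Q[:,:3]@a,Q[:,:3]@x][Q[:,3]==281][20:50:2].T)
E
python3 look.py w7
```

```text
clock: 16.1
eef_pos: [532.9, 280.2, 168.1]
eef_rot: [2.735, 0.585, 1.428]
wrist_force: [1.0, 0.0, -1.4]
finger_gap: 25.8
finger_force: 40.0
h 5.806385270650613 force [ 0.12 -0.15 -1.69] along n -1.6422958879999403 0.7740095810755732 gap 26.072666364445688 tilt err 0.06101355729349549 16.4 lat [-1.96  1.15  5.27]
[[140.   142.   144.   146.   148.   150.   152.   154.   156.   158.
  160.   162.   164.   166.   168.  ]
 [ -5.39  -5.65  -4.6   -4.47  -5.13  -4.03   0.45   1.83   6.71   8.75
   11.34  12.12  11.34  21.59  24.75]
 [-13.33 -11.62 -10.76  -9.28  -7.25  -6.41  -7.93  -7.32  -9.22  -9.13
   -9.46  -8.49  -6.35 -12.52 -13.44]]
```

View pics/w7.png

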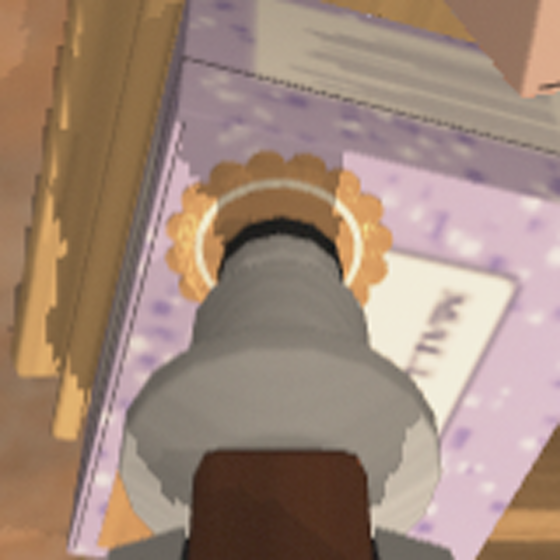

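The foot sits centred over the seal (foot at (280,250), seal centre about (279,242) in the crop). I'll press slowly, about 12 mm of travel.

```bash
python3 -m crank '[[0,0.75,0,1.3,0,0,0],[0,1.5,0,2.6,0,0,0],[0,2.1,0,3.6,0,0,0],[0,2.7,0,4.7,0,0,0],[0,3.3,0,5.7,0,0,0],[0,3.9,0,6.8,0,0,0],[0,4.5,0,7.8,0,0,0],[0,5.1,0,8.8,0,0,0],[0,5.1,0,8.8,0,0,0],[0,5.1,0,8.8,0,0,0]]'; python3 look.py w8
```

```text
clock: 17.4
eef_pos: [536.3, 279.3, 158.3]
eef_rot: [2.736, 0.585, 1.428]
wrist_force: [-1.0, -0.4, -1.0]
finger_gap: 25.8
finger_force: 40.0
h -4.536028433285704 force [-1.24 -0.69  0.11] along n 0.4718701067774522 0.4868106731614371 gap 25.48041110988753 tilt err 0.04764204457993086 17.7 lat [ 1.42  0.36 -4.39]
[[140.   142.   144.   146.   148.   150.   152.   154.   156.   158.
  160.   162.   164.   166.   168.  ]
 [  4.17   3.99   3.89   5.74   4.91   3.57   5.96   4.73   5.51   8.28
   10.38  12.69  14.19  22.18  23.4 ]
 [-19.52 -17.94 -16.39 -16.14 -14.08 -11.64 -11.76  -9.36  -8.35  -8.79
   -8.76  -8.91  -8.47 -12.96 -12.39]]
```

Force (2.1 N) and depth both say about 4.3 mm is pushed in. I'll add 2.7 mm.

```bash
python3 -m crank '[[0,0.5,0,0.8,0,0,0],[0,0.9,0,1.6,0,0,0],[0,1.35,0,2.3,0,0,0],[0,1.35,0,2.3,0,0,0],[0,1.35,0,2.3,0,0,0]]'; python3 look.py w9
python3 - <<'E'
from h import *
z=np.load("w9.npz"); cv2.imwrite("pics/w9b.png",cv2.resize(z["p"][90:250,200:360][:,:,::-1],None,fx=3.5,fy=3.5))
E
```

```text
clock: 18.2
eef_pos: [537.2, 279.2, 155.8]
eef_rot: [2.736, 0.585, 1.428]
wrist_force: [-1.5, -1.1, 2.1]
finger_gap: 25.7
finger_force: 40.0
h -7.224093670294842 force [-1.23 -1.2   1.65] along n 1.8709169093877394 0.6200986092930465 gap 25.871062204119053 tilt err 0.05159767167319131 18.5 lat [ 2.34  0.18 -6.88]
[[140.   142.   144.   146.   148.   150.   152.   154.   156.   158.
  160.   162.   164.   166.   168.  ]
 [  6.72   6.41   6.4    6.9    7.71   7.22   7.19   8.28   8.56   8.33
   10.07  11.82  14.27  23.06  24.72]
 [-21.21 -19.56 -18.09 -16.95 -16.01 -14.18 -12.65 -11.89 -10.56  -8.85
   -8.57  -8.29  -8.56 -13.66 -13.44]]
```

View pics/w9.png

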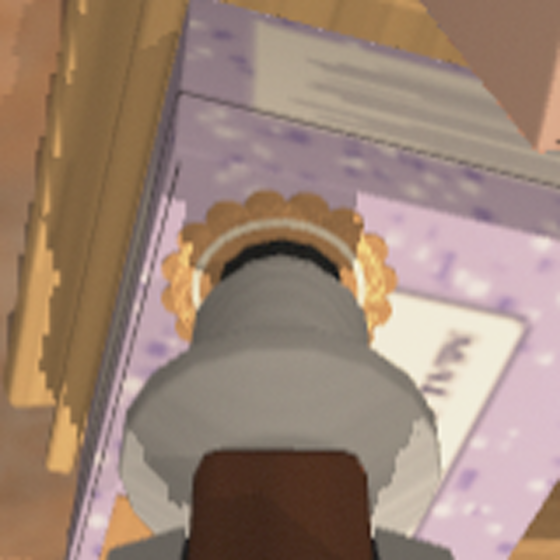

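The foot (centre about (280,288)) lies wholly on the seal (centre about (280,282)). The force is 3.5 N, so the foot is about 7 mm in.

```bash
python3 -c "
from cell import manip; print(manip.sign_off())"
```

```text
the job is handed in; nothing more can be done
None
```

The job is handed in: the press is still held in the gripper, square to the lid with its foot wholly on the round seal and pushed in about 7 mm (3.5 N), and the robot's clock read 18.5 s of the 38 s allowed.

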